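# Open the fixer jar

### The arm

A 6-joint arm with a two-finger parallel gripper is mounted at the origin on the work surface. World frame = base frame: x ahead of the robot, y to its left, z up, the work surface at z = 0. Lengths are in mm, angles in rad, forces in N, time in s.
With the tool pointing down it reaches from about 275 to 1000 mm from the base axis. Payload 8.4 kg.
Tool frame: the origin (TCP) lies on the centre line of the jaws, within the pads' length; the fingertips stand 14 mm ahead of it and the grasp point (between the pads) lies 5 mm behind it; z points along the fingers, y is the line along which they close (so a half turn about z gives the same grasp; the last joint's range is limited). The gripper opens to 85 mm and grips with 20 to 120 N. Pads are 22 mm wide; open, the fingers measure 114 mm over their backs; the gripper's body (76 mm by 85 mm) begins 54 mm behind the grasp point. The pads swing forward as they close: fully open they stand 13 mm farther back than shut.
Start: joints at [1.148, 0.353, 1.633, -0, 1.155, -0.002], TCP at [255.306, 570.48, 245.281] pointing down, gripper open.
Joint ranges: [-2.63, 2.63], [-0.92, 2.1], [0.06, 2.66], [-1.3, 4.44], [0, 2.69], [-3.02, 3.02]. Speed limits (rad/s): [2.22, 2.22, 2.79, 3.14, 3.14, 3.14].

### API

Orientations are given as [roll, pitch, yaw] about the fixed x, y, z axes, in that order (R = Rz(yaw) Ry(pitch) Rx(roll)).
In Python, from rig import r gives the robot as it stands.
- The arm moves only by the tool step_arm, never from a script. Its argument "plan" is text: rows parted by semicolons, each of 7 numbers parted by spaces: the turn, a rotation vector about the world's x, y, z in degrees, then the shift along the world's x, y, z in mm, then the closure in counts, from 0 (fully open) to 255 (shut). In form: rx ry rz x y z hand; .... A call has 1 to 8 rows; each row is the pose to reach, as a shift and turn from the pose commanded when the call began; what a row does not reach only later rows make up. A row lasts 1/10 s, in which the tool goes at most 50 mm and 8.59 degrees, less where a joint would pass 70% of its speed; a pose out of reach is approached as far as the arm can. A call with a gripper value outside its range is refused whole. The fingers move at their own pace and stop on an object; "force" is the grip in N (left out, the last holds). Time passes only in rows, so rows that repeat a pose let the fingers close. It gives the time, the measured TCP pose, the force, the opening and the grip force at its end, in the units of the state.
- r.sense(): the state, without advancing time (a new reading comes with each control period).
- r.grab_frame(name): name is "side" or "top"; returns (picture, depth): 480x640x3 uint8, red, green, blue; 480x640 float32, mm along the optical axis (not along the pixel's ray), 0 where there is no reading.
- r.get_calibration(name): a dict with "K" (3x3 intrinsics, pixels), "world_from_camera" (4x4, takes a point from camera to world coordinates). Camera axes: x right, y down, z forward; pixel columns grow to the right and rows downward; lengths in mm; the calibration is good to about 2 mm. A picture is of the moment at which its call begins. get_calibration takes no time and is no camera call.
- r.sign_off(): hands the job in; it is judged then, once.
The state is a dict: "clock": time; "qpos": joint angles; "qvel": joint speeds; "joint_efforts": joint torques, N m; "eef_pos": TCP position; "tcp_rot": TCP orientation; "contact_force": force on the tool from outside, world axes, zero at the start; "wrist_torque": the same for the moment, N m; "opening": opening from 0.0 (shut) to 1.0 (fully open); "grasp_force": force on a finger pad.
Only numpy, scipy, OpenCV 4.12 (cv2) and the standard library are available. Lean on these libraries where they do the work, as an engineer would, in place of code of your own. Each camera call takes 0.05 s, during which the arm holds its last target. There are 200 camera calls.

### The job

Lift the square chemical jar off the spinning display stand by its body, never by its cap, stand it upright on the rubber mat and let go of it. Then squeeze the two side tabs of its safety cap inward, turn the cap anticlockwise (seen from above) off the neck, and lay the cap open side down in the enamel dish so that its residue does not etch the marble. Leave the open jar standing on the mat, and do not push the other goods about or knock over the lens that shares the stand.

Things in the scene. Friction and masses are not known exactly. Their poses are not given: they have to be found in the camera images.
- jar_center (a point): Square off-white plastic chemical jar, body 62 x 62 mm and 75 mm high, about 0.4 kg, blank paper labels on its +x and -x faces. The point is on its axis, half-way up the body (37.5 mm above the base); z up, x and y square to the faces. The cap's crown is 63.5 mm above this point: grip the body high, 10 to 15 mm below the shoulder, so that the gripper's palm stays clear of the cap.
- jar_shoulder (a point): Centre of the jar's flat shoulder, 75 mm above its base, axes as the jar's. A neck 33 mm across rises 22 mm from it. On the shoulder a 5 mm high locking post stands just anticlockwise of the foot of each cap tab (at x -11, y +28 mm and x +11, y -28 mm): keep the fingertips above 6 mm over the shoulder when turning the cap.
- cap_center (a point): Black safety cap, 49 mm across, 24 mm high, about 55 g, two upright side tabs 16 mm wide at its +y and -y (closed: on the jar's +y and -y sides). The point is on its axis, half-way up, z up; closed, its rim is 2 mm above the shoulder. With both tabs in, turn it anticlockwise seen from above by 55 to 115 degrees (about 78 is best; little torque), then lift it straight up 20 mm to clear the neck.
- tab_a (a joint): Inward travel of the cap's +y tab, m: 0 at rest, 0.0045 fully home. The tabs' outer faces are upright, from the rim to 22 mm above it, 58 mm apart at rest and 49 mm fully squeezed; each spring pushes back with 2 N at first, 6.5 N at the end, and pushes the tab out when let go. A tab pressed less than 3 mm catches on its post and the whole jar turns.
- tab_b (a joint): Inward travel of the cap's -y tab, m: as tab_a. The jar's weight on the rubber mat holds it against the cap's small turning friction; on the spinning stand it would only go round.
- turntable: Round display stand: a low black base and a wooden platter 240 mm across whose top is 40 mm above the marble. Origin: centre of its underside, on the marble. The platter spins freely on its bearing about the vertical axis. The jar stands about 60 mm off its centre, the lens on the opposite side.
- platter (a joint): Angle of the freely spinning platter, rad, anticlockwise seen from above.
- mat: Black ribbed rubber counter mat, fixed, 170 x 170 mm, 4 mm thick, top 4 mm above the marble. Origin: centre of its underside; x and y along its sides.
- dish: White enamel developing dish, fixed, 170 mm (its x) by 130 mm (its y), 20 mm high (dark rim to 22 mm), walls 4 mm, inner floor about 4 mm above the marble, 162 x 122 mm. Origin: centre of its underside; z up.
- lens_center (a point): Bystander: black camera lens, 63 mm across, 52 mm high, standing on the platter, centre half-way up.
- funnel_jar_center (a point): Bystander: tin funnel standing in a squat glass jar, 92 mm across at the jar, 116 mm at the funnel's mouth, 113 mm high; point on its axis 55 mm above the marble.
- reel_a_center (a point): Bystander: steel developing reel lying flat, 68 mm across, 43 mm high, its centre.
- reel_b_center (a point): Bystander: steel developing reel lying flat, 68 mm across, 43 mm high, its centre.
- splicer_center (a point): Bystander: grey film splicer, 85 x 175 mm, 52 mm high, point 20 mm up.
- ext_tube_center (a point): Bystander: chrome extension tube standing on end, 64 mm across, 34 mm high, its centre.
- lens_case_center (a point): Bystander: upright round black lens case, 86 mm across, 123 mm high, its centre.
Not all that is in view belongs to the job. Leave any red look-alike of the part that bears jar_center alone.

How it is judged:
By the outcome, as a careful person would: the job done as asked, in the order asked, and still so for the second after the job is handed in, with the robot touching nothing.
It also fails if it takes over 69 s, if anything falls off the work surface, if the arm or the gripper's body presses on something with over 40 N, if the wrist force passes 120 N, or if a joint passes its speed limit or range.

## Working session

There is one attempt and no reset: what is moved stays moved. The work goes in short steps, Python scripts to look and compute and a tool call to move; the robot and the scene stay as the last step left them, time stands still between calls to the robot, and variables do not carry over. Pictures are saved under pics/ and viewed, at most 10 in all, crops included, and the job is handed in when it is done.

Besides the shell and the picture viewer there is one more tool, called after "Call:" as name(argument=value, ...) on one line, values as JSON. step_arm: Moves the arm, as the interface text tells. Its arguments: {"type":"object","properties":{"plan":{"type":"string"},"force":{"type":"number"}},"required":["plan"]}

```bash
ls; mkdir -p pics; cat > h.py <<'E'
from rig import r
import numpy as np, cv2
def grab(n,tag):
    p,d=r.grab_frame(n); cv2.imwrite(f'pics/{tag}.png',p[:,:,::-1]); np.save(f'pics/{tag}.npy',d); return p,d
def cloud(n,d):
    c=r.get_calibration(n);K=np.array(c['K']);T=np.array(c['world_from_camera'])
    v,u=np.mgrid[:480,:640]
    P=np.stack([(u-K[0,2])/K[0,0]*d,(v-K[1,2])/K[1,1]*d,d],-1)
    W=P@T[:3,:3].T+T[:3,3]; W[d==0]=np.nan; return W
E
python3 - <<'E'
from h import *
print(r.sense())
for n in('top','side'):
    p,d=grab(n,n+'0'); c=r.get_calibration(n); print(n,np.round(np.array(c['world_from_camera']),2).tolist(),np.array(c['K']).tolist())
E
```

```text
pics
{'clock': 0.0, 'qpos': array([ 1.14760950e+00,  3.53626640e-01,  1.63413982e+00,  2.36222046e-05,
        1.15519983e+00, -2.37907561e-03]), 'qvel': array([ 0.0009973 ,  0.00034384, -0.00116883,  0.00023377,  0.00177152,
       -0.00053776]), 'joint_efforts': array([ 7.13644458e-04, -6.05240750e+01, -3.42065191e+01,  1.03116227e-05,
        9.60477220e-03, -1.39178499e-05]), 'eef_pos': array([255.10428823, 570.06436181, 244.57266853]), 'tcp_rot': array([-3.14021907e+00, -2.48661782e-05,  2.72077533e+00]), 'contact_force': array([-0.30482361, -0.04177311,  0.18443676]), 'wrist_torque': array([-0.02735854, -0.01877672, -0.00498551]), 'grasp_force': 0.0, 'opening': 0.9997454375774182}
top [[0.01, -1.0, 0.09, 498.36], [-1.0, -0.01, -0.0, 51.96], [0.01, -0.09, -1.0, 1370.0], [0.0, 0.0, 0.0, 1.0]] [[499.6808743016023, 0.0, 322.7851861735497], [0.0, 499.6808743016023, 236.8480417248929], [0.0, 0.0, 1.0]]
side [[0.92, -0.28, 0.27, 269.09], [-0.39, -0.65, 0.66, -781.63], [-0.01, -0.71, -0.71, 991.57], [0.0, 0.0, 0.0, 1.0]] [[521.9152395056801, 0.0, 306.22355055733743], [0.0, 521.9152395056801, 234.03921650963315], [0.0, 0.0, 1.0]]
```

View pics/top0.png

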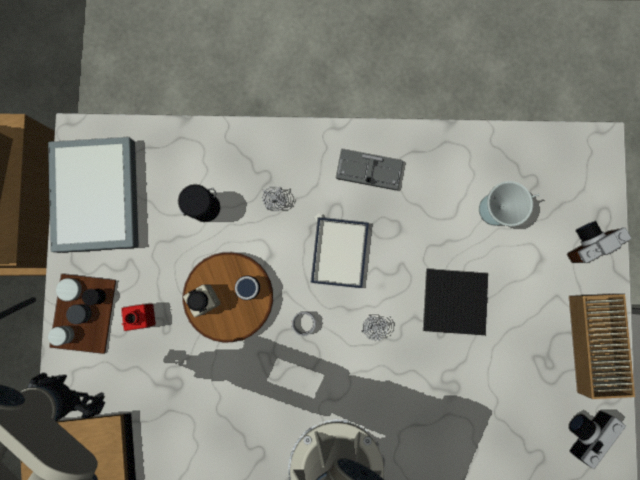

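View pics/side0.png

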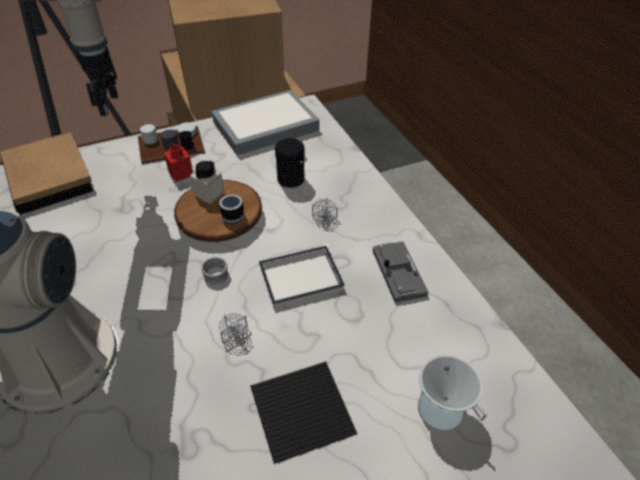

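Top view: jar with black cap at about (200,299) on the platter (228,296), lens at (246,287), mat (456,301), dish (341,252). The red look-alike is at (138,316). I'll measure these with depth and an enlarged crop.

```bash
python3 - <<'E'
from h import *
ims=[]
for n,(u0,v0,w,h) in dict(top=(178,275,50,50),side=(180,150,60,60)).items():
    d=np.load(f'pics/{n}0.npy');W=cloud(n,d);im=cv2.imread(f'pics/{n}0.png')
    ims.append(cv2.resize(im[v0:v0+h,u0:u0+w],(400,400),interpolation=cv2.INTER_CUBIC))
    def st(name,m):
        P=W[m]; 
        if len(P)<5: print(n,name,len(P));return
        (c,s,a)=cv2.minAreaRect(P[:,:2].astype(np.float32)); print(n,name,len(P),'mean',P.mean(0).round(1),'rect',np.round(c,1),np.round(s,1),round(a,1))
    v,u=np.mgrid[:480,:640]
    roi=(u>=u0)&(u<u0+w)&(v>=v0)&(v<v0+h)
    z=W[...,2]
    st('cap top',roi&(z>136)&(z<147)); st('body+',roi&(z>60)&(z<112)); st('shoulder',roi&(z>108)&(z<119)); 
    dark=im.max(2)<60
    R=lambda a,b,c,e:(u>=a)&(u<b)&(v>=c)&(v<e)
    if n=='top':
        pl=R(178,280,245,348); st('platter',pl&(z>35)&(z<46)); st('mat',R(415,500,260,345)&dark&(z<12));
        st('dishrim',R(305,380,210,295)&(z>14)&(z<30)); st('dishall',R(305,380,210,295)&(z>12)&(z<30))
        st('lens',R(225,265,270,305)&(z>75)&(z<105))
        for nm,b in dict(reelb=(360,400,310,345),reela=(260,300,182,215),tube=(290,325,308,340),case=(172,222,180,225),red=(118,160,300,335),funnel=(475,540,178,235),spl=(333,410,145,192)).items():
            st(nm,R(*b)&(z>18))
cv2.imwrite('pics/c0.png',np.hstack(ims))
E
```

```text
top cap top 341 mean [445.5 353.7 141.7] rect [445.  354.5] [49.7 49.5] 76.1
top body+ 164 mean [450.9 334.7  92.5] rect [445.7 354.3] [62.3 63.2] 31.2
top shoulder 224 mean [447.8 346.5 114.3] rect [445.6 354.4] [61.9 62.6] 30.8
top platter 4944 mean [451.5 292.2  40.7] rect [453.2 298. ] [234.1 238.4] 0.7
top mat 3733 mean [ 445.2 -316.3    3.7] rect [ 445.4 -317.2] [168.7 166.6] 86.7
top dishrim 788 mean [579.8   2.9  21.7] rect [580.2   5.3] [147.8 188.3] 84.8
top dishall 807 mean [580.1   2.7  21.5] rect [580.2   5.3] [147.8 188.3] 84.8
top lens 472 mean [478.6 239.2  92.3] rect [478.6 240. ] [61.8 58.5] 4.6
top reelb 251 mean [375.8 -93.1  41.9] rect [376.3 -92.5] [62.5 60.8] 81.1
top reela 240 mean [718.9 181.5  42.2] rect [718.8 181.7] [62.9 59.2] 24.7
top tube 191 mean [383.4  97.1  29.8] rect [385.1  97.4] [62.6 61.1] 1.2
top case 1200 mean [691.8 365.2 110.4] rect [696.2 372.6] [87.2 85.2] 79.6
top red 758 mean [400.3 521.1  71.7] rect [399.1 529.2] [62.7 64.7] 8.7
top funnel 1852 mean [ 702.  -428.9   87.9] rect [ 701.2 -426.6] [116.  116.2] 65.0
top spl 1718 mean [804.3 -76.6  27. ] rect [805.4 -77.6] [174.3  85.7] 79.8
side cap top 194 mean [440.7 348.7 140.9] rect [442.2 352. ] [55.1 46.9] 68.9
side body+ 859 mean [445.2 325.7  87. ] rect [435.1 372.5] [ 74.9 338.8] 17.5
side shoulder 177 mean [441.2 334.4 113.3] rect [439.6 336.4] [52.8 80.6] 82.2
```

View pics/c0.png

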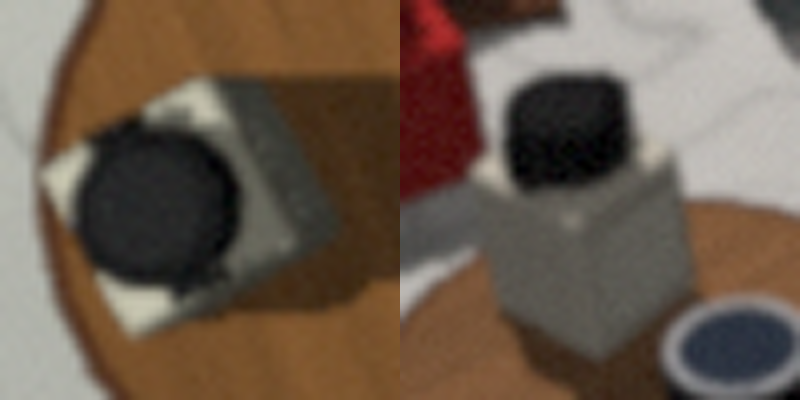

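The crop shows the tabs at crop pixels (125,130) and (205,275). That puts the tab axis at about 30° in world, so I'll grip the other pair of faces (121°), clear of the tabs.

Call:
step_arm(plan="0 0 5 15 -17 0 0; 0 0 13 45 -51 0 0; 0 0 21 75 -86 0 0; 0 0 29 105 -120 0 0; 0 0 37 135 -154 0 0; 0 0 45 165 -188 0 0; 0 0 52 185 -210 0 0; 0 0 55 190 -216 0 0", force=40)

```text
clock: 0.9
eef_pos: [447.1, 351.9, 245.0]
tcp_rot: [-3.141, -0.0, -2.601]
contact_force: [-1.5, 0.9, -0.7]
opening: 1.0
grasp_force: 0.0
```

Call:
step_arm(plan="0 0 0 0 0 -10 0; 0 0 0 0 0 -40 0; 0 0 0 0 0 -70 0; 0 0 0 0 0 -100 0; 0 0 0 0 0 -125 0; 0 0 0 0 0 -140 0; 0 0 0 0 0 -147 0; 0 0 0 0 0 -147 0")

```text
clock: 1.7
eef_pos: [444.7, 354.6, 97.5]
tcp_rot: [-3.141, -0.001, -2.603]
contact_force: [0.4, 0.4, 0.1]
opening: 0.997
grasp_force: 0.0
```

```bash
python3 - <<'E'
from h import *
s=r.sense();print(s['eef_pos'],s['tcp_rot'],s['contact_force'],s['qpos'])
ims=[]
for n,(u0,v0,w,h) in dict(top=(168,265,70,70),side=(170,120,80,80)).items():
    p,d=grab(n,n+'1'); ims.append(cv2.resize(p[v0:v0+h,u0:u0+w,::-1],(400,400),interpolation=cv2.INTER_CUBIC))
cv2.imwrite('pics/c1.png',np.hstack(ims))
E
```

```text
[444.73898361 354.55771887  97.53607701] [-3.14145067e+00 -1.37895445e-03 -2.60256808e+00] [0.37392057 0.37167278 0.11761183] [ 6.70387227e-01  4.49774914e-01  1.86986001e+00  5.43458556e-05
  8.23343404e-01 -1.43947074e+00]
```

View pics/c1.png

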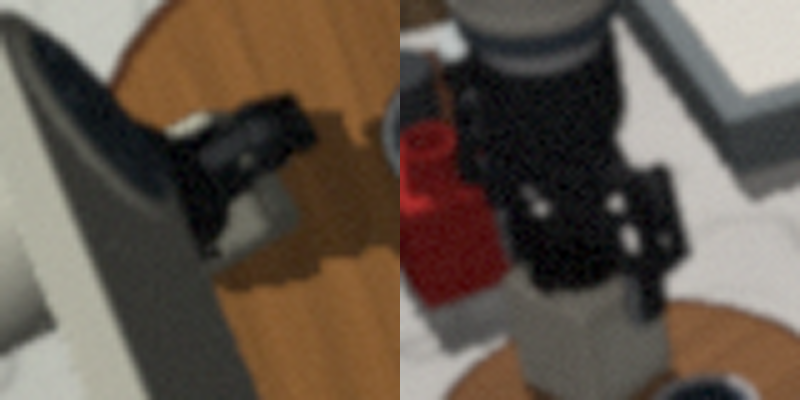

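The finger hangs beside the jar's right face, tip about 10 mm below the shoulder at crop (650,310), with no contact. I'll go 4 mm lower and close.

Call:
step_arm(plan="0 0 0 0 0 -4 0; 0 0 0 0 0 -4 60; 0 0 0 0 0 -4 120; 0 0 0 0 0 -4 120; 0 0 0 0 0 -4 120; 0 0 0 0 0 -4 120; 0 0 0 0 0 -4 120; 0 0 0 0 0 -4 120", force=40)

```text
clock: 2.6
eef_pos: [445.7, 354.6, 94.9]
tcp_rot: [3.142, 0.001, -2.603]
contact_force: [0.1, -2.0, 5.6]
opening: 0.72
grasp_force: 44.4
```

Call:
step_arm(plan="0 0 0 0 0 5 120; 0 0 0 0 0 15 120; 0 0 0 0 0 30 120; 0 0 0 0 0 50 120; 0 0 0 0 0 75 120; 0 0 0 0 0 100 120; 0 0 0 0 0 115 120; 0 0 0 0 0 120 120")

```text
clock: 3.4
eef_pos: [446.1, 355.1, 217.2]
tcp_rot: [3.141, 0.004, -2.602]
contact_force: [-0.2, 0.4, -3.9]
opening: 0.72
grasp_force: 45.0
```

```bash
python3 - <<'E'
from h import *
s=r.sense();print(s['eef_pos'],s['tcp_rot'],s['contact_force'],s['opening'],s['grasp_force'],s['wrist_torque'])
p,d=grab('side','side2'); cv2.imwrite('pics/c2.png',cv2.resize(p[50:250,100:340,::-1],(720,600)))
W=cloud('side',d)
E
```

```text
[446.06496184 355.14563541 217.20000855] [ 3.14105558  0.00377675 -2.60243155] [-0.19199764  0.38995681 -3.93192732] 0.7203421940014435 45.04077672958374 [ 0.04560171 -0.02605791 -0.02290635]
```

View pics/c2.png

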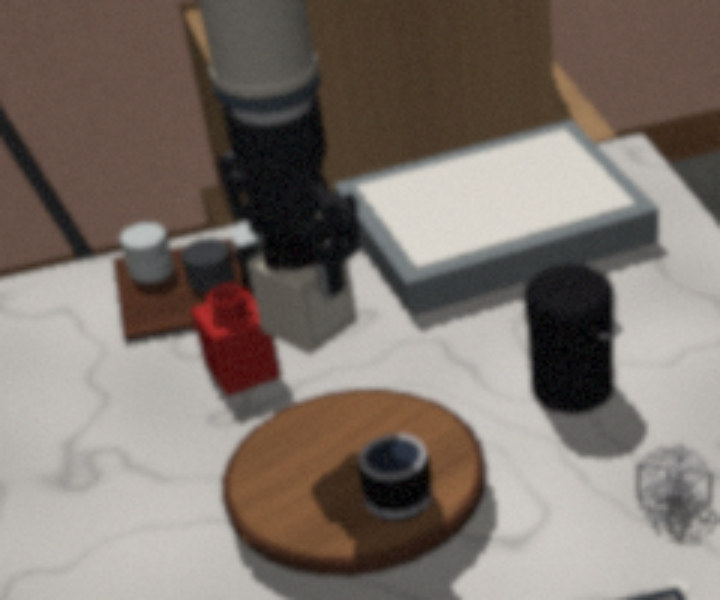

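Jar is held upright at about (300,300), platter and lens undisturbed. Carry it to the mat.

Call:
step_arm(plan="0 0 -2 0 -12 0 120; 0 0 -6 0 -45 0 120; 0 0 -11 0 -87 0 120; 0 0 -16 0 -130 0 120; 0 0 -21 0 -173 0 120; 0 0 -26 0 -216 0 120; 0 0 -31 0 -259 0 120; 0 0 -36 0 -302 0 120")

```text
clock: 4.25
eef_pos: [443.7, 50.2, 213.3]
tcp_rot: [-3.141, -0.002, 3.047]
contact_force: [1.2, -0.6, -4.7]
opening: 0.718
grasp_force: 45.2
```

Call:
step_arm(plan="0 0 -5 0 -43 0 120; 0 0 -10 0 -86 0 120; 0 0 -15 0 -129 0 120; 0 0 -20 0 -172 0 120; 0 0 -25 0 -215 0 120; 0 0 -30 0 -258 0 120; 0 0 -34 0 -295 0 120; 0 0 -38 0 -320 0 120")

```text
clock: 5.05
eef_pos: [443.6, -269.9, 213.1]
tcp_rot: [-3.141, -0.002, 2.383]
contact_force: [0.6, 0.5, -4.4]
opening: 0.72
grasp_force: 45.2
```

Call:
step_arm(plan="0 0 0 0 -30 0 120; 0 0 0 0 -45 0 120; 0 0 0 0 -49 0 120; 0 0 0 0 -49 -15 120; 0 0 0 0 -49 -50 120; 0 0 0 0 -49 -85 120; 0 0 0 0 -49 -110 120; 0 0 0 0 -49 -130 120")

```text
clock: 5.85
eef_pos: [444.1, -314.7, 82.2]
tcp_rot: [-3.141, -0.003, 2.389]
contact_force: [-0.7, -0.5, -4.3]
opening: 0.718
grasp_force: 45.1
```

Call:
step_arm(plan="0 0 0 0 0 -8 120; 0 0 0 0 0 -14 120; 0 0 0 0 0 -18 120; 0 0 0 0 0 -21 120; 0 0 0 0 0 -21 120; 0 0 0 0 0 -21 120")

```text
clock: 6.45
eef_pos: [445.6, -316.7, 63.8]
tcp_rot: [3.141, 0.001, 2.389]
contact_force: [-0.3, -0.4, -4.1]
opening: 0.719
grasp_force: 45.1
```

Call:
step_arm(plan="0 0 0 0 0 -2 120; 0 0 0 0 0 -3 120; 0 0 0 0 0 -4 120; 0 0 0 0 0 -4 120; 0 0 0 0 0 -4 120")

```text
clock: 6.95
eef_pos: [445.3, -316.5, 59.3]
tcp_rot: [-3.142, -0.0, 2.389]
contact_force: [-0.5, 0.0, -3.9]
opening: 0.721
grasp_force: 45.2
```

Call:
step_arm(plan="0 0 0 0 0 -0.5 120; 0 0 0 0 0 -1 120; 0 0 0 0 0 -1 120; 0 0 0 0 0 -1 120")

```text
clock: 7.35
eef_pos: [445.4, -316.6, 59.0]
tcp_rot: [3.142, 0.0, 2.389]
contact_force: [-2.0, 1.9, 4.9]
opening: 0.719
grasp_force: 46.5
```

Touching the mat. Release, rise.

Call:
step_arm(plan="0 0 0 0 0 0 60; 0 0 0 0 0 0 0; 0 0 0 0 0 0 0; 0 0 0 0 0 0 0; 0 0 0 0 0 0 0")

```text
clock: 7.85
eef_pos: [445.4, -316.5, 58.3]
tcp_rot: [3.142, 0.0, 2.389]
contact_force: [0.2, 0.3, 0.1]
opening: 0.999
grasp_force: 0.0
```

Call:
step_arm(plan="0 0 0 0 0 8 0; 0 0 0 0 0 30 0; 0 0 0 0 0 60 0; 0 0 0 0 0 90 0; 0 0 0 0 0 130 0; 0 0 0 0 0 150 0")

```text
clock: 8.45
eef_pos: [446.3, -317.2, 212.1]
tcp_rot: [3.141, 0.004, 2.389]
contact_force: [0.5, -0.5, -0.3]
opening: 0.999
grasp_force: 0.0
```

Call:
step_arm(plan="0 0 -8 0 40 0 0; 0 0 -16 0 80 0 0; 0 0 -24 0 120 0 0; 0 0 -32 0 160 0 0; 0 0 -40 0 180 0 0; 0 0 -48 0 180 0 0; 0 0 -54 0 180 0 0; 0 0 -60 0 180 0 0")

```text
clock: 9.25
eef_pos: [445.3, -136.2, 208.9]
tcp_rot: [3.141, 0.0, 1.338]
contact_force: [-0.6, 0.0, 0.2]
opening: 1.001
grasp_force: 0.0
```

```bash
python3 - <<'E'
from h import *
s=r.sense();print(s['eef_pos'],s['tcp_rot'],s['qpos'])
p,d=grab('top','top3');W=cloud('top',d);z=W[...,2]
v,u=np.mgrid[:480,:640];roi=(u>420)&(u<495)&(v>260)&(v<340)
for nm,a,b in(('cap',99,112),('shoulder',72,85),('body',25,85)):
    P=W[roi&(z>a)&(z<b)]; print(nm,len(P),P.mean(0),cv2.minAreaRect(P[:,:2].astype(np.float32)))
a=cv2.resize(p[270:330,425:485,::-1],(400,400),interpolation=cv2.INTER_CUBIC)
p,d=grab('side','side3'); b=cv2.resize(p[320:460,240:380,::-1],(400,400),interpolation=cv2.INTER_CUBIC)
cv2.imwrite('pics/c3.png',np.hstack([a,b]))
E
```

```text
[ 445.34238214 -136.16818881  208.93506994] [3.14093894e+00 6.80736818e-05 1.33836054e+00] [-2.99937588e-01  1.46402997e-01  2.00064019e+00 -2.84260068e-05
  9.93892649e-01 -6.74863311e-02]
cap 11 [ 467.21352409 -321.09722813  103.3048942 ] ((467.1060791015625, -320.9774475097656), (25.658432006835938, 4.49256706237793), 85.0494155883789)
shoulder 55 [ 475.57615761 -310.66984417   77.78390836] ((477.376708984375, -311.594482421875), (29.358396530151367, 16.522830963134766), 85.5799789428711)
body 83 [ 476.94285225 -307.77315634   68.99448524] ((477.4262390136719, -310.953857421875), (30.6434383392334, 16.522830963134766), 85.5799789428711)
```

View pics/c3.png

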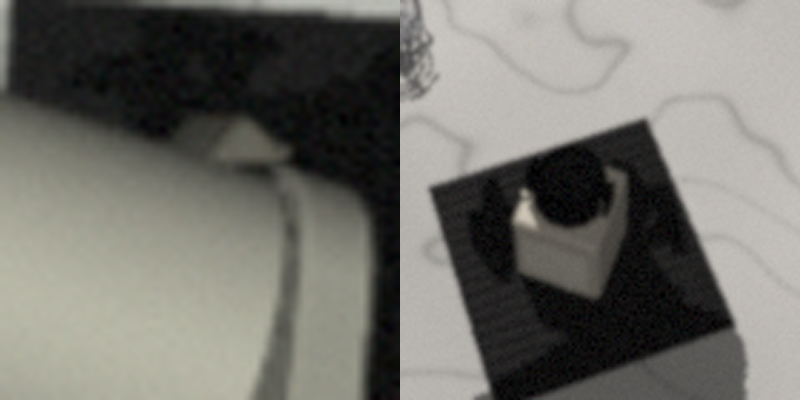

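Side view: the jar stands upright in the middle of the mat (crop (565,230)), cap on. Line up over the tabs and descend, fingertips high.

Call:
step_arm(plan="0 0 -8 0 -30 0 0; 0 0 -16 0 -65 0 0; 0 0 -24 0 -105 0 0; 0 0 -30 0 -145 0 0; 0 0 -30 0 -170 0 0; 0 0 -30 0 -180 0 0; 0 0 -30 0 -180 -15 0; 0 0 -30 0 -180 -40 0")

```text
clock: 10.15
eef_pos: [446.1, -317.2, 169.3]
tcp_rot: [3.139, -0.001, 0.82]
contact_force: [-0.5, -0.1, -0.2]
opening: 1.0
grasp_force: 0.0
```

Call:
step_arm(plan="0 0 0 0 0 -30 0; 0 0 0 0 0 -50 0; 0 0 0 0 0 -60 0; 0 0 0 0 0 -63 0; 0 0 0 0 0 -63 0; 0 0 0 0 0 -63 0")

```text
clock: 10.75
eef_pos: [445.9, -316.8, 106.3]
tcp_rot: [3.14, -0.0, 0.819]
contact_force: [0.5, 0.3, 0.2]
opening: 1.003
grasp_force: 0.0
```

```bash
python3 - <<'E'
from h import *
s=r.sense();print(s['eef_pos'],s['tcp_rot'],s['contact_force'])
p,d=grab('side','side4');W=cloud('side',d)
# tool-frame coordinates: tool y axis
f=s['tcp_rot'][2]-np.pi/2; a=np.array([np.cos(f),np.sin(f)])
Q=W-s['eef_pos']; t=Q[...,:2]@a; w=Q[...,:2]@np.array([-a[1],a[0]])
for sg in(1,-1):
    m=(t*sg>33)&(t*sg<62)&(abs(w)<25)&(W[...,2]>30)&(W[...,2]<140); print(sg,m.sum(),np.percentile(W[...,2][m],[0,1,5,50]) if m.sum() else '')
b=cv2.resize(p[320:430,250:360,::-1],(600,600),interpolation=cv2.INTER_CUBIC); cv2.imwrite('pics/c4.png',cv2.convertScaleAbs(b,alpha=1.8,beta=20))
E
```

```text
[ 445.92429934 -316.80545284  106.30221035] [ 3.14009223e+00 -2.26150554e-04  8.18934311e-01] [0.5434899  0.32306042 0.23411053]
1 70 [108.09115834 109.11866843 112.58366444 125.27346267]
-1 85 [ 69.87593961  74.36218466  76.82048601 120.43320851]
```

View pics/c4.png

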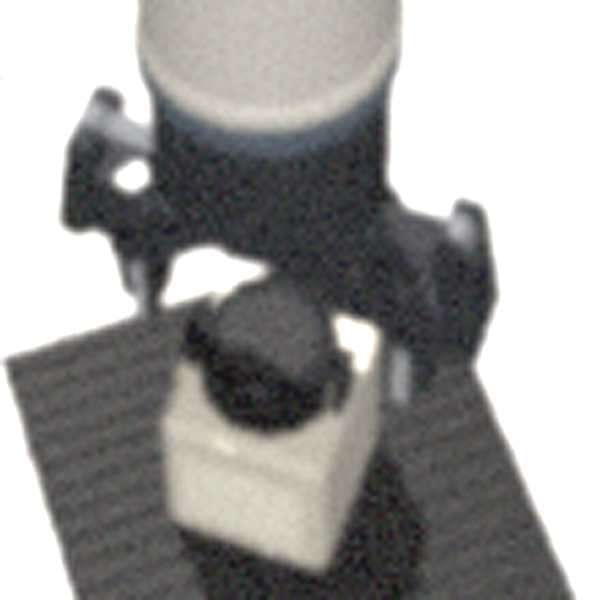

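Fingers flank the tabs (tabs at (195,335) and (345,385); pads at (145,290) and (400,380)). The open tips are about level with the TCP, so 9 mm lower gives tips around 88 mm. Squeeze.

Call:
step_arm(plan="0 0 0 0 0 -4 0; 0 0 0 0 0 -9 0; 0 0 0 0 0 -9 40; 0 0 0 0 0 -9 90; 0 0 0 0 0 -9 130; 0 0 0 0 0 -9 130; 0 0 0 0 0 -9 130; 0 0 0 0 0 -9 130", force=25)

```text
clock: 11.6
eef_pos: [444.8, -316.1, 96.6]
tcp_rot: [-3.14, 0.0, 0.818]
contact_force: [-2.2, 1.8, 5.4]
opening: 0.561
grasp_force: 24.9
```

Call:
step_arm(plan="0 0 0 0 0 0 130; 0 0 0 0 0 0 130; 0 0 0 0 0 0 130")

```text
clock: 11.9
eef_pos: [444.8, -316.1, 96.6]
tcp_rot: [-3.14, 0.0, 0.819]
contact_force: [-3.0, 3.2, 6.3]
opening: 0.56
grasp_force: 24.9
```

Tabs fully home (about 48 mm). Turn anticlockwise.

Call:
step_arm(plan="0 0 2 0 0 0 130; 0 0 7 0 0 0 130; 0 0 12 0 0 0 130; 0 0 17 0 0 0 130; 0 0 22 0 0 0 130; 0 0 27 0 0 0 130; 0 0 32 0 0 0 130; 0 0 36 0 0 0 130")

```text
clock: 12.7
eef_pos: [445.0, -315.9, 96.7]
tcp_rot: [-3.141, -0.001, 1.45]
contact_force: [-2.0, 4.4, 6.0]
opening: 0.562
grasp_force: 25.0
```

```bash
python3 - <<'E'
from h import *
s=r.sense();print(s['contact_force'],s['wrist_torque'],s['opening'])
p,d=grab('side','side5')
b=cv2.resize(p[320:430,250:360,::-1],(600,600),interpolation=cv2.INTER_CUBIC); cv2.imwrite('pics/c5.png',cv2.convertScaleAbs(b,alpha=1.8,beta=20))
E
```

```text
[-2.01760457  4.4389609   5.99056711] [ 0.74946953  0.38890913 -0.03879021] 0.5622037124327453
```

View pics/c5.png

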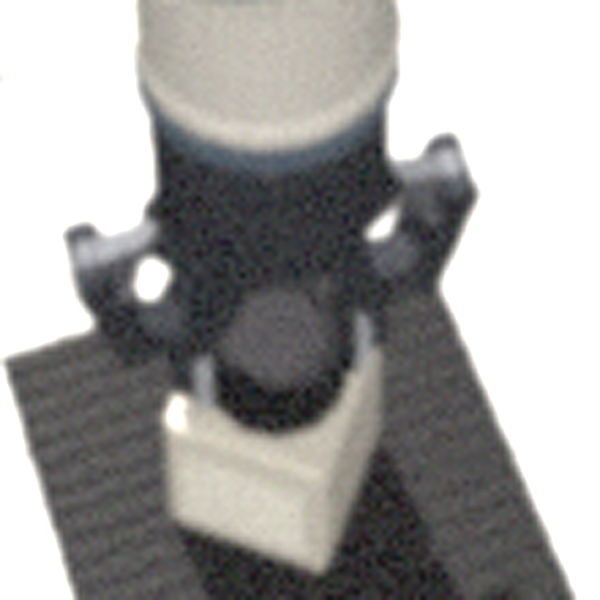

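The jar body has not turned (front edge still at (330,570)) while fingers and cap went 36°. Continue to 78°.

Call:
step_arm(plan="0 0 6 0 0 0 130; 0 0 12 0 0 0 130; 0 0 18 0 0 0 130; 0 0 24 0 0 0 130; 0 0 30 0 0 0 130; 0 0 36 0 0 0 130; 0 0 42 0 0 0 130; 0 0 42 0 0 0 130")

```text
clock: 13.55
eef_pos: [445.0, -315.9, 96.7]
tcp_rot: [3.141, -0.001, 2.183]
contact_force: [-2.3, 2.6, 6.1]
opening: 0.559
grasp_force: 25.1
```

Call:
step_arm(plan="0 0 0 0 0 2 130; 0 0 0 0 0 5 130; 0 0 0 0 0 9 130; 0 0 0 0 0 13 130; 0 0 0 0 0 17 130; 0 0 0 0 0 21 130; 0 0 0 0 0 25 130; 0 0 0 0 0 30 130")

```text
clock: 14.35
eef_pos: [445.4, -316.6, 126.7]
tcp_rot: [3.142, 0.0, 2.18]
contact_force: [-1.0, 0.7, -1.2]
opening: 0.56
grasp_force: 26.0
```

Cap is off. Carry it to the dish, turning the jaws along its long side.

Call:
step_arm(plan="0 0 2 0 0 15 130; 0 0 7 10 30 25 130; 0 0 13 25 65 25 130; 0 0 19 42 105 25 130; 0 0 25 59 145 25 130; 0 0 31 76 185 25 130; 0 0 37 93 225 25 130; 0 0 43 110 263 25 130")

```text
clock: 15.15
eef_pos: [555.9, -51.7, 151.7]
tcp_rot: [3.142, 0.0, 2.935]
contact_force: [1.0, -0.8, -0.1]
opening: 0.558
grasp_force: 26.1
```

Call:
step_arm(plan="0 0 5 14 33 0 130; 0 0 7 23 52 0 130; 0 0 7 25 57 0 130; 0 0 7 25 57 -20 130; 0 0 7 25 57 -55 130; 0 0 7 25 57 -85 130; 0 0 7 25 57 -100 130; 0 0 7 25 57 -105 130")

```text
clock: 15.95
eef_pos: [579.2, 2.9, 44.9]
tcp_rot: [-3.141, -0.003, 3.051]
contact_force: [-0.1, -0.3, -0.9]
opening: 0.565
grasp_force: 26.1
```

```bash
python3 - <<'E'
from h import *
s=r.sense();print(s['eef_pos'],s['tcp_rot'],s['contact_force'],s['opening'])
p,d=grab('side','side6')
W=cloud('side',d);m=np.zeros((480,640),bool);m[305:340,260:345]=0
Z=W[...,2];Q=W-s['eef_pos'];m=(np.hypot(Q[...,0],Q[...,1])>40)&(abs(Q[...,0])<50)&(abs(Q[...,1])<70)&(Z<14);print('floor',np.nanmedian(Z[m]),m.sum())
b=cv2.resize(p[220:330,240:360,::-1],(655,600),interpolation=cv2.INTER_CUBIC); cv2.imwrite('pics/c6.png',cv2.convertScaleAbs(b,alpha=1.2,beta=10))
E
```

```text
[579.17146044   2.91523688  44.92334034] [-3.14123744e+00 -2.71356811e-03  3.05136133e+00] [-0.10513864 -0.28858162 -0.88291225] 0.5650040297685499
floor 4.2796006404570335 721
```

View pics/c6.png

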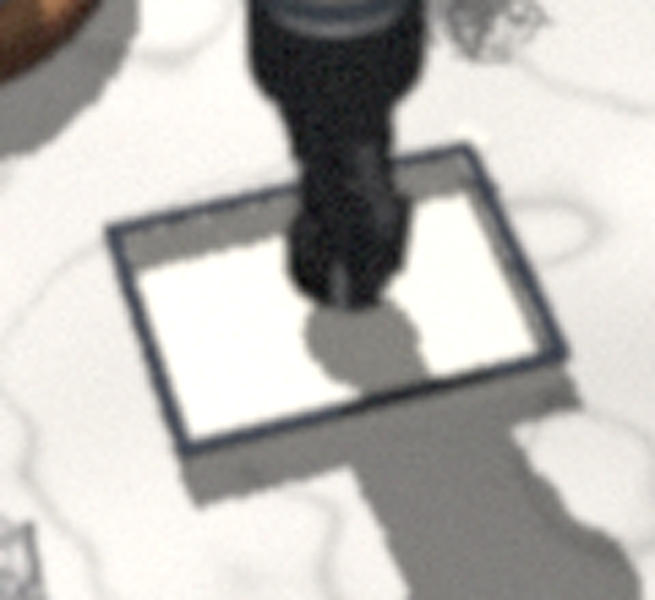

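The cap hangs centrally over the dish (cap (345,270), inner floor from (140,270) to (540,350)). The dish's long side runs along x, so I'll open the jaws only partly. Lower.

Call:
step_arm(plan="0 0 0 0 0 -6 130; 0 0 0 0 0 -14 130; 0 0 0 0 0 -19 130; 0 0 0 0 0 -22 130; 0 0 0 0 0 -24 130; 0 0 0 0 0 -24 130; 0 0 0 0 0 -24 130")

```text
clock: 16.7
eef_pos: [580.4, 3.5, 22.4]
tcp_rot: [-3.142, 0.0, 3.052]
contact_force: [0.2, -0.5, -1.5]
opening: 0.559
grasp_force: 26.1
```

Call:
step_arm(plan="0 0 0 0 0 -1 130; 0 0 0 0 0 -2 130; 0 0 0 0 0 -2.5 130; 0 0 0 0 0 -2.5 130; 0 0 0 0 0 -2.5 130")

```text
clock: 17.2
eef_pos: [580.3, 3.5, 19.8]
tcp_rot: [3.142, -0.0, 3.052]
contact_force: [0.4, -0.6, 0.1]
opening: 0.561
grasp_force: 26.1
```

Touching now; release gently, rise and swing clear.

Call:
step_arm(plan="0 0 0 0 0 0 115; 0 0 0 0 0 0 90; 0 0 0 0 0 0 65; 0 0 0 0 0 0 45; 0 0 0 0 0 0 45; 0 0 0 0 0 0 45")

```text
clock: 17.8
eef_pos: [580.4, 3.5, 19.8]
tcp_rot: [-3.142, 0.0, 3.052]
contact_force: [-0.9, 0.3, 0.3]
opening: 0.822
grasp_force: 0.0
```

Call:
step_arm(plan="0 0 0 0 0 3 45; 0 0 0 0 0 10 45; 0 0 0 0 0 25 45; 0 0 0 0 0 50 45; 0 0 0 0 0 90 45; 0 0 0 0 0 130 45; 0 0 0 0 0 170 45; 0 0 0 0 0 200 45")

```text
clock: 18.6
eef_pos: [580.9, 3.5, 224.0]
tcp_rot: [3.141, 0.004, 3.052]
contact_force: [0.7, 0.4, 0.3]
opening: 0.826
grasp_force: 0.0
```

Call:
step_arm(plan="0 0 0 -10 30 0 45; 0 0 0 -25 70 0 45; 0 0 0 -40 110 0 45; 0 0 0 -60 155 0 45; 0 0 0 -80 200 0 45; 0 0 0 -100 240 0 45; 0 0 0 -120 280 0 45; 0 0 0 -120 290 0 45")

```text
clock: 19.4
eef_pos: [458.1, 296.7, 221.2]
tcp_rot: [3.14, 0.0, 3.055]
contact_force: [0.2, -1.5, -0.4]
opening: 0.826
grasp_force: 0.0
```

```bash
python3 - <<'E'
from h import *
s=r.sense();print(s['eef_pos'],s['contact_force'],s['clock'],s['opening'])
p,d=grab('top','top7');a=p[:,:,::-1]; W=cloud('top',d);z=W[...,2]
c=W[215:290,310:370].reshape(-1,3);c=c[c[:,2]>24.5];print('cap',len(c),c.mean(0),cv2.minAreaRect(c[:,:2].astype(np.float32)),np.percentile(c[:,2],[50,95]))
c=W[262:342,418:492].reshape(-1,3);c=c[(c[:,2]>70)&(c[:,2]<86)];print('jar',len(c),c.mean(0),cv2.minAreaRect(c[:,:2].astype(np.float32)))
q,_=grab('side','side7'); q=q[:,:,::-1]
cv2.imwrite('pics/c7.png',np.hstack([cv2.resize(a[210:345,300:500],(420,284)),cv2.resize(q[230:470,230:450],(310,284))]))
E
```

```text
[458.09045743 296.70886856 221.22750957] [ 0.19943128 -1.49279734 -0.41622418] 19.4 0.826037837997561
cap 393 [579.39746972   8.91347489  28.28627515] ((575.5633544921875, 3.9557342529296875), (142.2542724609375, 180.1016082763672), 85.63563537597656) [27.94505193 33.29682522]
jar 494 [ 445.41374011 -309.73816275   78.96094027] ((444.8175048828125, -311.5962219238281), (63.598087310791016, 62.39655685424805), 46.91941833496094)
```

View pics/c7.png

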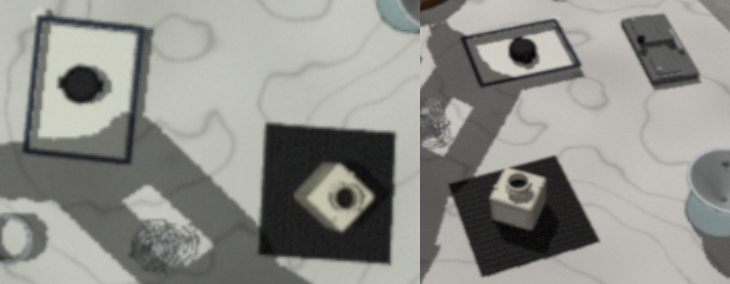

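The cap lies open side down in the dish (crop (82,84), crown at 28 mm), and the open jar stands on the mat (crop (338,197)). Hand in.

```bash
python3 -c "
from rig import r
print(r.sign_off())"
```

```text
the job is handed in; nothing more can be done
None
```

I've handed the job in at about 19.5 s of the 69 s: the final pictures show the open jar upright on the mat and its cap open side down in the dish; no verdict came back.

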